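# Release the pressure cap of a coolant reservoir

### The arm

A 6-joint arm with a two-finger parallel gripper is mounted at the origin on a cart in front of the work surface, level with it; the furniture and walls round the work are solid. World frame = base frame: x ahead of the robot, y to its left, z up, the work surface at z = 0. Lengths are in m, angles in rad, forces in N, time in s.
With the tool pointing down it reaches from about 0.3 to 0.75 m from the base axis. Payload 8.5 kg.
Tool frame: the origin (TCP) lies on the centre line of the jaws, within the pads' length; the fingertips stand env.tips_ahead ahead of it and the grasp point (between the pads) lies 3 mm ahead of it (env.tips_ahead is the distance from the TCP to the fingertips, in m); z points along the fingers, y is the line along which they close (so a half turn about z gives the same grasp; the last joint's range is limited). The gripper opens to 88 mm and grips with 3 to 60 N. Pads are 18 mm wide; open, the fingers measure 123 mm over their backs; the gripper's body (75 mm by 187 mm) begins 45 mm behind the grasp point.
Start: joints at [-1.413, 0.381, 1.297, -0, 1.464, -0.215], TCP at [0.2, -0.512, 0.261] pointing down, gripper open.
Joint ranges: [-3.11, 3.11], [-0.89, 2.33], [0.22, 2.48], [-1.42, 4.56], [0.17, 2.85], [-2.88, 2.88]. Speed limits (rad/s): [2.39, 2.39, 3.14, 3.14, 3.14, 3.14].

### API

Orientations are given as a rotation vector (axis times angle).
In Python, from station import env gives the robot as it stands.
- The arm moves only by the tool jog_arm, never from a script. Its argument "targets" is text: rows parted by semicolons, each of 7 numbers parted by spaces: the shift along the tool's x, y, z in cm, then the turn, a rotation vector about the tool's x, y, z in rad, then the opening, from -1 (shut) to 1 (fully open). A call has 1 to 5 rows; each row shifts and turns the commanded pose from where the row before left it, along the tool's axes as they then stand; what a row does not reach is not made up. A row lasts 1/12 s, in which the tool goes at most 41.7 mm and 7.16 degrees, less where a joint would pass 70% of its speed; a pose out of reach is approached as far as the arm can. A call with a gripper value outside its range is refused whole. The fingers move at their own pace and stop on an object; the grip force is fixed at half the most. Time passes only in rows, so rows that do not move let the fingers close. It gives the time, the measured TCP pose, the force, the opening and the grip force at its end, in the units of the state.
- env.get_obs(): the state, without advancing time (a new reading comes with each control period).
- env.snapshot(name): name is "scene" or "top"; returns a dict with "image" (480x640x3 uint8, red, green, blue), "camera_matrix" (3x3 intrinsics, pixels), "dist" ([k1, k2, p1, p2, k3] as OpenCV has them; the pictures are not rectified), "extrinsics" (4x4, takes a point from world to camera coordinates). Camera axes: x right, y down, z forward; pixel columns grow to the right and rows downward; lengths in m; the calibration is good to about 2 mm. A picture is of the moment at which its call begins. There is no depth.
- env.finish_job(): hands the job in; it is judged then, once.
The state is a dict: "time": time; "q": joint angles; "joint_velocities": joint speeds; "effort": joint torques, N m; "ee_pos": TCP position; "eef_rot": TCP orientation; "force": force on the tool from outside, world axes, zero at the start; "wrist_torque": the same for the moment, N m; "opening": finger opening in m; "grip_force": force on a finger pad.
Only numpy, scipy, OpenCV 4.12 (cv2) and the standard library are available. Lean on these libraries where they do the work, as an engineer would, in place of code of your own. Each camera call takes 0.05 s, during which the arm holds its last target. There are 200 camera calls.

### The job

Open the coolant reservoir: turn its pressure cap anticlockwise to the first stop, only then press it down and turn it on past the stop until it is free, without ever forcing it. Lift the cap off and seat it, wing up, in the cap rest; leave the jar, the vial and the marker alone.

Things in the scene. Friction and masses are not known exactly. Their poses are not given: they have to be found in the camera images.
- tank: Fixed grey coolant reservoir, 124x104x65 mm box on a 150x116 mm foot plate; origin at the centre of its underside, z up. A steel filler neck, 49 mm across, bore 39 mm, stands upright in the middle on the origin's z axis. The cap is a bayonet closure in it: its lugs run in a hidden track below the rim. More than 60 N between cap and tank is forcing: keep below 0.4 N m and 20 N.
- neck_rim (a point): Centre of the neck's rim, 100 mm above the tank's underside. The cap opens anticlockwise seen from above. First stop: 9 to 43 degrees from the closed position, different each time, unseen, to be felt: free turning takes under 0.2 N m, at a stop the moment rises at once. Then, 48 to 53 degrees further, the last stop, where the lugs face their slots and the cap comes straight up.
- neck_floor (a point): Floor of the neck, 25 mm below its rim. A spring plunger above it pushes the cap up (8 N closed, 600 N/m more). The cap can be pressed only at the first stop or up to 4 degrees before it. 4.5 mm or more below its closed height (6 is good, at 8 the disc meets the rim) it passes under the stop; keep it down while turning on to the last stop.
- cap: Loose steel pressure cap, 0.10 to 0.17 kg: knurled disc 54 mm across, 9 mm thick, with a wing on top to grip (44 mm long on the cap's x, 10 mm thick on y, up to 35 mm above the origin). Origin: centre of the disc's underside, z up. Closed, it lies on the neck's axis 8 mm above the rim, wing within 3 degrees of the tank's x axis; side play 2 mm.
- cap_lugs (a point): Centre of the two lugs, 14.5 mm below the cap's origin: 34 mm over both along the cap's x, 6 mm wide, 5 mm thick, at the foot of a stem 15 mm across that reaches 17 mm below the cap's origin.
- cap_wing_end (a point): A point near the +x end of the cap's wing, at (0.020, 0, 0.030) in the cap's frame.
- cap_rest: Fixed grey plastic cup on an 80x80 mm aluminium plate, 35 mm high, 53 mm outside, bore 41 mm across and 27 mm deep; origin at the centre of its underside, z up. The cap's stem and lugs go into the bore with 3.5 mm of play all round and its disc rests on the rim (cap origin 35 mm above this origin); any yaw will do.
- jar_amber: Bystander: amber jar with black lid, 48 mm across, 74 mm high, standing right of (-y) the tank; origin at the centre of its underside.
- vial: Bystander: small glass vial with white cap, 24 mm across, 45 mm high, standing behind the tank; origin at the centre of its underside.
- marker: Bystander: marker pen, 130x21x16 mm, lying left of the tank; origin at the centre of its underside, x along it.
- interlock (a joint): Travel (m, down) of a hidden sprung ledge in the neck, 1.5 mm under the lugs everywhere before the first stop: 0 at rest. Pressing the cap anywhere but at the first stop drives it down (6 N per mm); over 2 mm counts as pressing too early. Pressing at the stop leaves it at 0.
Mind the look-alikes: they are no part of the job. Of the things shaped like the tank, the grey one is meant.

How it is judged:
By the outcome, as a careful person would: the job done as asked, in the order asked, and still so for the second after the job is handed in, with the robot touching nothing.
It also fails if it takes over 64 s, if anything falls off the work surface, if the arm or the gripper's body presses on something with over 40 N, if the wrist force passes 120 N, or if a joint passes its speed limit or range.

## Working session

There is one attempt and no reset: what is moved stays moved. The work goes in short steps, Python scripts to look and compute and a tool call to move; the robot and the scene stay as the last step left them, time stands still between calls to the robot, and variables do not carry over. Pictures are saved under pics/ and viewed, at most 10 in all, crops included, and the job is handed in when it is done.

Besides the shell and the picture viewer there is one more tool, called after ">>>" as a command line: name --argument value ..., lists and objects as JSON in quotes. jog_arm: Moves the arm, as the interface text tells. Its arguments: {"type":"object","properties":{"targets":{"type":"string"}},"required":["targets"]}

```bash
mkdir -p pics; ls
cat > h.py <<'E'
import numpy as np, cv2
from station import env
def snap(n,f):
    s=env.snapshot(n); cv2.imwrite(f,s["image"][:,:,::-1]); np.savez(f[:-4]+".npz",**s); return s
def ray(s,uv):
    K=np.array(s["camera_matrix"],float);E=np.array(s["extrinsics"],float)
    p=cv2.undistortPoints(np.array(uv,float).reshape(-1,1,2),K,np.array(s["dist"],float)).reshape(-1,2)
    d=np.c_[p,np.ones(len(p))]@E[:3,:3]; c=-E[:3,:3].T@E[:3,3]; return c,d
def onz(s,uv,z):
    c,d=ray(s,uv); return c+d*((z-c[2])/d[:,2])[:,None]
def proj(s,P):
    E=np.array(s["extrinsics"],float)
    return cv2.projectPoints(np.array(P,float).reshape(-1,1,3),cv2.Rodrigues(E[:3,:3])[0],E[:3,3],np.array(s["camera_matrix"],float),np.array(s["dist"],float))[0].reshape(-1,2)
E
python3 - <<'E'
from h import *
for n in("scene","top"):
    s=snap(n,f"pics/{n}0.png"); c,_=ray(s,[[320,240]]); print(n,c)
print(env.get_obs(),env.tips_ahead)
E
```

```text
pics
scene [-0.13027937  0.75850452  0.61609073]
top [0.42015934 0.16878809 1.1660307 ]
{'time': 0.1, 'q': array([-1.41328859e+00,  3.81104370e-01,  1.29819515e+00, -4.23282713e-05,
        1.46362372e+00, -2.15288264e-01]), 'joint_velocities': array([-0.00051223, -0.00117667, -0.00265788, -0.00039959, -0.00021273,
       -0.0018086 ]), 'effort': array([ 2.63267830e-03, -4.38657188e+01, -2.24908662e+01,  7.13607087e-02,
        3.42547882e-02, -7.47790523e-05]), 'ee_pos': array([ 0.2002765 , -0.51197453,  0.26020909]), 'eef_rot': array([-3.08586489e+00, -5.81961832e-01,  5.69803884e-06]), 'force': array([-0.24699393, -0.1042518 , -0.2678202 ]), 'wrist_torque': array([ 0.00388807,  0.00256127, -0.01531542]), 'grip_force': 0.0, 'opening': 0.08810696910946259} 0.022
```

View pics/scene0.png

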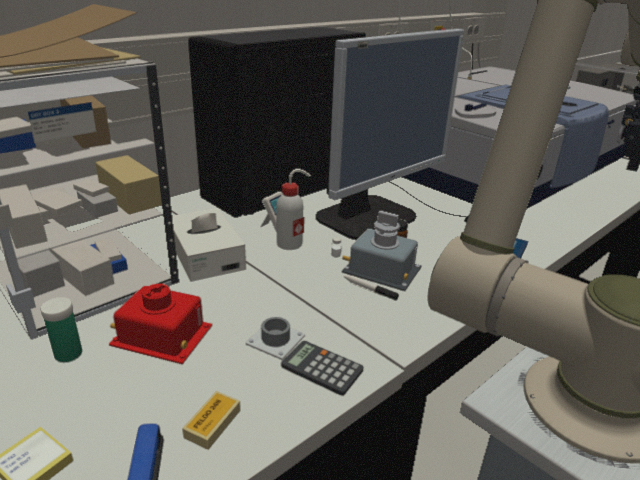

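View pics/top0.png

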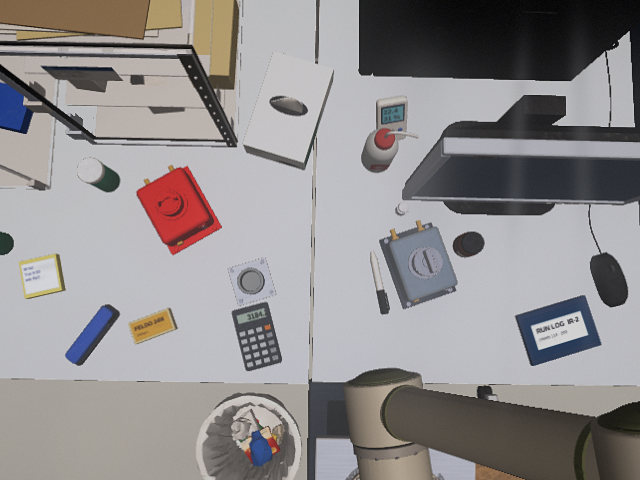

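The scene has two tank-shaped things: a red one at top-view pixel (178,207) and a grey one at (420,264). The grey one fits the task. The rest is at (251,282), the jar at (468,243), the vial at (402,208) and the marker at (379,283). I'll confirm the grey tank in an enlarged crop.

Run:
```python
from h import *
a=cv2.imread("pics/top0.png")[205:325,370:490]; b=cv2.imread("pics/scene0.png")[195:315,330:450]; r=cv2.imread("pics/top0.png")[240:320,215:295]
f=lambda i,k:cv2.resize(i,None,fx=k,fy=k,interpolation=cv2.INTER_CUBIC)
cv2.imwrite("pics/crop0.png",np.hstack([f(a,3.3333),f(b,3.3333)]))
t=np.load("pics/top0.npz");s=np.load("pics/scene0.npz")
hsv=cv2.cvtColor(cv2.imread("pics/top0.png"),cv2.COLOR_BGR2HSV)
print(onz(t,[[427,263]],.115),onz(t,[[251,282]],.035),onz(t,[[468,243],[402,208],[379,283]],.03))
print(onz(t,[[405,190],[640,203]],.3),onz(t,[[405,190]],0.05))
```

```text
[[ 0.49471856 -0.04182822  0.115     ]] [[0.45611078 0.29236462 0.035     ]] [[ 0.54279266 -0.14237918  0.03      ]
 [ 0.61169665 -0.00830594  0.03      ]
 [ 0.45894204  0.03763173  0.03      ]]
[[ 0.59463183  0.02912218  0.3       ]
 [ 0.58212224 -0.34201805  0.3       ]] [[ 0.64499739 -0.01119565  0.05      ]]
```

View pics/crop0.png

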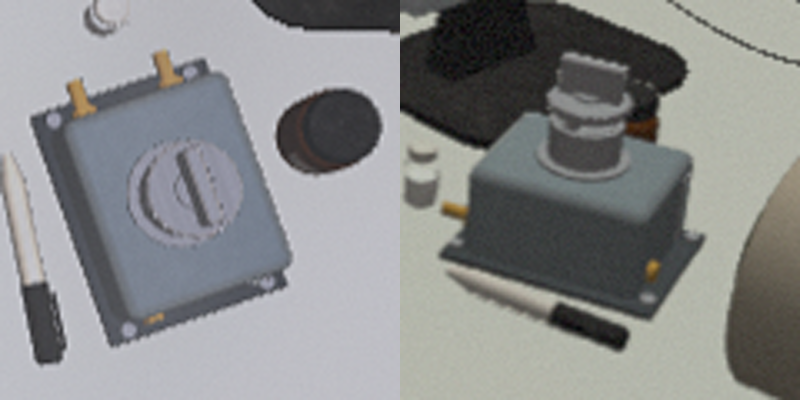

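The crop confirms it: the grey tank with a steel cap and wing, the marker to its left, the jar to its right and the vial behind. Next I'll measure the cap more finely.

Run:
```python
from h import *
A=cv2.imread("pics/top0.png");B=cv2.imread("pics/scene0.png")
a=A[243:283,407:447]; b=B[205:245,366:406]; 
f=lambda i,k:cv2.resize(i,None,fx=k,fy=k,interpolation=cv2.INTER_CUBIC)
cv2.imwrite("pics/crop1.png",np.hstack([f(a,10),f(b,10)]))
t=np.load("pics/top0.npz")
# tank body plate screws (crop0 px /3.333 + offset), plate top z~.005
sc=np.array([[55,120],[189,73],[267,283],[128,329]])/3.3333+[370,205]
P=onz(t,sc,.006); print(P, P.mean(0)); print(np.degrees(np.arctan2(*(P[1]-P[2])[[1,0]])),np.degrees(np.arctan2(*(P[0]-P[3])[[1,0]])),np.linalg.norm(P[0]-P[3]),np.linalg.norm(P[0]-P[1]))
c=P.mean(0);print(proj(t,[c[:2].tolist()+[z] for z in(.1,.117,.143)]), proj(np.load("pics/scene0.npz"),[c[:2].tolist()+[z] for z in(.1,.117,.143)]))
# rest: dark bore rim / outer cup
g=cv2.cvtColor(A,cv2.COLOR_BGR2GRAY)[250:315,220:282]
m=(g<140).astype(np.uint8);n,l,st,ce=cv2.connectedComponentsWithStats(m);i=1+st[1:,4].argmax();print(st[i],ce[i]+[220,250],onz(t,[ce[i]+[220,250]],.03))
```

```text
[[ 0.54625071  0.01990703  0.006     ]
 [ 0.5772116  -0.06335828  0.006     ]
 [ 0.44827105 -0.11090812  0.006     ]
 [ 0.41883568 -0.02535372  0.006     ]] [ 0.49764226 -0.04492827  0.006     ]
20.242632528714648 19.556210067707795 0.1352151027663233 0.08883517627782601
[[427.04583102 262.01666096]
 [428.86962539 261.38628439]
 [431.77449223 260.382187  ]] [[385.80981888 229.90520025]
 [386.56809859 222.92800872]
 [387.74690312 212.06208513]]
[ 17  18  28  27 563] [250.40142096 280.81172291] [[0.45860587 0.29417732 0.03      ]]
```

View pics/crop1.png

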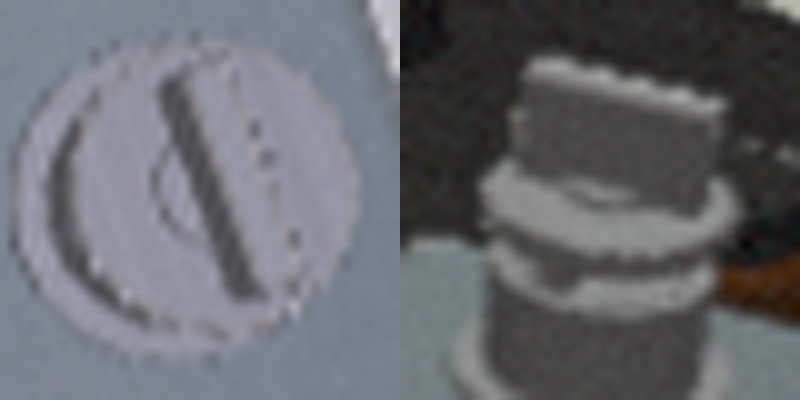

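Run:
```python
from h import *
t=np.load("pics/top0.npz");s=np.load("pics/scene0.npz")
def tri(a,b):
    c1,d1=ray(t,[a]);c2,d2=ray(s,[b]);d1=d1[0]/np.linalg.norm(d1);d2=d2[0]/np.linalg.norm(d2)
    k=np.linalg.lstsq(np.c_[d1,-d2],c2-c1,rcond=None)[0];p,q=c1+k[0]*d1,c2+k[1]*d2;return (p+q)/2,np.linalg.norm(p-q)
o=np.array([407,243]);w=np.array([[187,68],[262,295],[300,298],[230,72]])/10+o
P=onz(t,w,.143);print(P,P.mean(0));
b=np.array([[165,90],[240,302]])/10+o;Q=onz(t,b,.117);print(Q)
for a in(P[0]-P[1],P[3]-P[2],Q[0]-Q[1]):print(np.degrees(np.arctan2(a[1],a[0])),np.linalg.norm(a))
print(tri(w.mean(0),[388.5,213.5]))
d=np.array([186,200])/10+o;print("disc",onz(t,[d],.113))
print("mon",tri([405,195],[331,196]),tri([443,145],[340,40]))
# rest in scene: bore rim centre approx (276,328)
print("rest",tri([250.9,281.5],[275.5,327]))
print(proj(s,[[.4586,.2942,.035]]))
```

```text
[[ 0.51668308 -0.03394214  0.143     ]
 [ 0.47574646 -0.04741075  0.143     ]
 [ 0.47532889 -0.05431237  0.143     ]
 [ 0.51610347 -0.04178329  0.143     ]] [ 0.49596548 -0.04436214  0.143     ]
[[ 0.51494803 -0.03496661  0.117     ]
 [ 0.47578902 -0.04880152  0.117     ]]
18.211783147814717 0.04309536075709327
17.080983903189495 0.04265612168392425
19.458353727985028 0.041531106311729335
(array([ 0.49586307, -0.04519096,  0.14018749]), np.float64(0.0007019763274691337))
disc [[ 0.49481199 -0.03960773  0.113     ]]
mon (array([0.616435  , 0.00694137, 0.15342702]), np.float64(0.004198240096051884)) (array([0.61490876, 0.0100934 , 0.48197406]), np.float64(0.0027474921424182805))
rest (array([0.4575243 , 0.29352851, 0.02868138]), np.float64(0.0006551755161956491))
[[275.00003242 324.09083125]]
```

>>> jog_arm --targets "2.5 -1.8 0 0 0 0 1;2.9 -2.1 0 0 0 0 1;2.9 -2.1 0 0 0 0 1;2.9 -2.1 0 0 0 0 1;2.9 -2.1 0 0 0 0 1"

```text
time: 0.52
ee_pos: [0.2949, -0.3642, 0.2605]
eef_rot: [-3.087, -0.581, 0.0]
force: [1.0, -0.2, -0.3]
opening: 0.0878
grip_force: 0.0
```

>>> jog_arm --targets "2.9 -2.1 0 0 0 0 1;2.9 -2.1 0 0 0 0 1;2.9 -2.1 0 0 0 0 1;2.9 -2.1 0 0 0 0 1;2.9 -2.1 0 0 0 0 1"

```text
time: 0.93
ee_pos: [0.3918, -0.2135, 0.2606]
eef_rot: [-3.087, -0.582, 0.0]
force: [0.4, -0.3, 0.3]
opening: 0.088
grip_force: 0.0
```

>>> jog_arm --targets "2.9 -2.1 0 0 0 0 1;2.9 -2.1 0 0 0 0 1;2.9 -2.1 0 0 0 0 1;2.5 -1.8 0 0 0 0 1;0 0 0 0 0 0 1"

```text
time: 1.35
ee_pos: [0.4676, -0.0952, 0.2605]
eef_rot: [-3.085, -0.589, -0.001]
force: [-1.2, -1.1, -0.1]
opening: 0.0885
grip_force: 0.0
```

>>> jog_arm --targets "2.3 -1.8 0 0 0 0.025 1;2.3 -1.8 1 0 0 0.02 1;0 0 2 0 0 0 1;0 0 2 0 0 0 1;0 0 0 0 0 0 1"

```text
time: 1.77
ee_pos: [0.4949, -0.0487, 0.2075]
eef_rot: [-3.096, -0.513, 0.01]
force: [-0.8, -0.5, -0.3]
opening: 0.0879
grip_force: 0.0
```

Run:
```python
from h import *
o=env.get_obs();print(o["ee_pos"],o["eef_rot"],o["force"],o["wrist_torque"],o["q"])
s=snap("scene","pics/s1.png")
cv2.imwrite("pics/c2.png",cv2.resize(cv2.imread("pics/s1.png")[130:290,300:500],None,fx=4,fy=3.75,interpolation=cv2.INTER_CUBIC))
```

```text
[ 0.49494522 -0.04874076  0.20747133] [-3.09627693 -0.51286643  0.00963488] [-0.75611135 -0.48576341 -0.3360002 ] [ 0.01405597 -0.01058131  0.03744166] [-3.36570468e-01  3.40431463e-01  1.52632729e+00 -2.26165649e-04
  1.28171435e+00  9.05992448e-01]
```

View pics/c2.png

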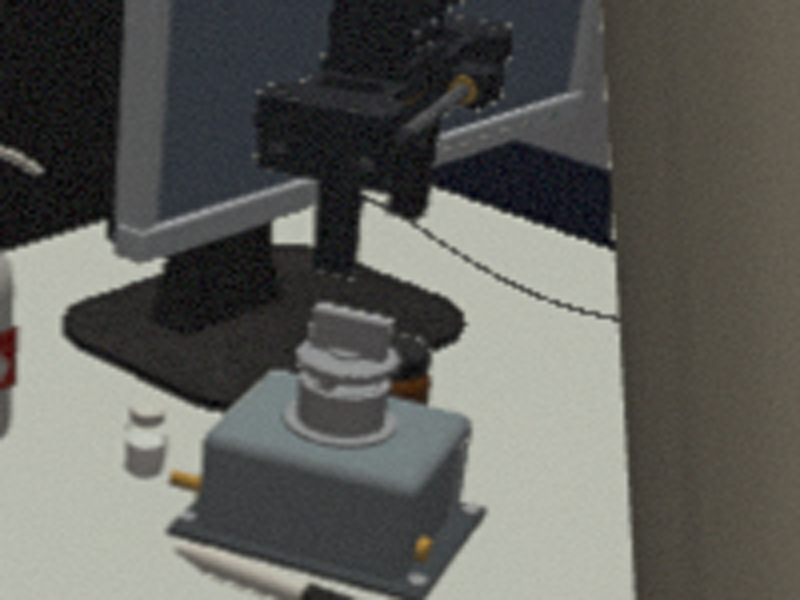

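The picture shows the gripper above the cap, with the wing (crop ~(352,325)) between the fingers and clear of the monitor. I'll step down a little and let it settle.

>>> jog_arm --targets "0 0 1.5 0 0 0 1;0 0 0 0 0 0 1;0 0 0 0 0 0 1"

```text
time: 2.07
ee_pos: [0.4964, -0.0496, 0.1965]
eef_rot: [3.1, 0.511, 0.0]
force: [0.1, -0.1, 0.1]
opening: 0.0881
grip_force: 0.0
```

```bash
cat > st.py <<'E'
from h import *
from scipy.spatial.transform import Rotation as R
o=env.get_obs();M=R.from_rotvec(o["eef_rot"]).as_matrix()
print("t",round(o["time"],2),"pos",o["ee_pos"].round(4),"yaw",np.degrees(np.arctan2(M[1,0],M[0,0])).round(2),"z",M[:,2].round(4),"F",o["force"].round(1),"T",o["wrist_torque"].round(3),"op",round(o["opening"],4),"g",round(float(o["grip_force"]),1),"q",o["q"].round(2))
d=np.array([.4965,-.0448,.142])-o["ee_pos"];print("to go cm",(M.T@d*100).round(2))
E
python3 st.py
```

```text
t 2.07 pos [ 0.4964 -0.0496  0.1965] yaw 18.74 z [ 1.e-04 -1.e-04 -1.e+00] F [ 0.1 -0.1  0.1] T [-0.058  0.01  -0.016] op 0.0881 g 0.0 q [-0.34  0.35  1.54 -0.    1.25  0.91]
to go cm [ 0.16 -0.46  5.45]
```

>>> jog_arm --targets "0.1 -0.3 2 0 0 0 1;0.1 -0.2 2 0 0 0 1;0 0 1.3 0 0 0 1;0 0 0.1 0 0 0 1;0 0 0 0 0 0 1"

```text
time: 2.48
ee_pos: [0.497, -0.0441, 0.1426]
eef_rot: [3.099, 0.512, 0.001]
force: [0.0, 0.7, 0.5]
opening: 0.0884
grip_force: 0.0
```

>>> jog_arm --targets "0 0 0 0 0 0 0;0 0 0 0 0 0 -0.3;0 0 0 0 0 0 -0.5;0 0 0 0 0 0 -0.6;0 0 0 0 0 0 -0.7"

```text
time: 2.9
ee_pos: [0.4968, -0.0438, 0.1421]
eef_rot: [3.099, 0.513, 0.001]
force: [0.1, -0.2, 0.5]
opening: 0.0568
grip_force: 0.0
```

```bash
python3 st.py
```

```text
t 2.9 pos [ 0.4968 -0.0438  0.1421] yaw 18.78 z [ 7.e-04 -2.e-04 -1.e+00] F [ 0.1 -0.2  0.5] T [ 0.002 -0.003 -0.005] op 0.0568 g 0.0 q [-0.33  0.42  1.62  0.    1.1   0.92]
to go cm [-0.07  0.08  0.01]
```

>>> jog_arm --targets "0 0.1 0 0 0 0 -0.7;0 0 0 0 0 0 -0.7;0 0 0 0 0 0 -0.7;0 0 0 0 0 0 -0.7;0 0 0 0 0 0 -0.7"

```text
time: 3.32
ee_pos: [0.497, -0.0447, 0.1417]
eef_rot: [-3.099, -0.513, 0.0]
force: [-0.6, -0.8, 0.7]
opening: 0.0236
grip_force: 0.0
```

>>> jog_arm --targets "0 0 0 0 0 0 -0.8;0 0 0 0 0 0 -1;0 0 0 0 0 0 -1;0 0 0 0 0 0 -1"

```text
time: 3.65
ee_pos: [0.497, -0.0447, 0.1418]
eef_rot: [-3.099, -0.513, -0.0]
force: [-0.8, 0.2, 0.4]
opening: 0.0096
grip_force: 29.8
```

```bash
python3 st.py
```

```text
t 3.65 pos [ 0.497  -0.0447  0.1418] yaw 18.78 z [ 0.  0. -1.] F [-0.8  0.2  0.4] T [ 0.024  0.007 -0.004] op 0.0096 g 29.8 q [-0.33  0.42  1.62  0.    1.1   0.92]
to go cm [-0.05 -0.   -0.02]
```

>>> jog_arm --targets "0 0 0 0 0 -0.03 -1;0 0 0 0 0 -0.03 -1;0 0 0 0 0 -0.03 -1;0 0 0 0 0 -0.03 -1;0 0 0 0 0 0 -1"

```text
time: 4.07
ee_pos: [0.4971, -0.0448, 0.1418]
eef_rot: [3.063, 0.699, 0.0]
force: [0.7, 0.5, 0.4]
opening: 0.0094
grip_force: 29.8
```

```bash
python3 st.py
```

```text
t 4.07 pos [ 0.4971 -0.0448  0.1418] yaw 25.71 z [ 2.e-04 -1.e-04 -1.e+00] F [0.7 0.5 0.4] T [-0.002 -0.051 -0.003] op 0.0094 g 29.8 q [-0.33  0.42  1.62 -0.    1.1   0.79]
to go cm [-0.06 -0.02 -0.02]
```

>>> jog_arm --targets "0 0 0 0 0 -0.015 -1;0 0 0 0 0 -0.015 -1;0 0 0 0 0 0 -1"

```text
time: 4.32
ee_pos: [0.4971, -0.0447, 0.1418]
eef_rot: [3.052, 0.744, 0.0]
force: [0.3, -0.1, 0.5]
opening: 0.0098
grip_force: 29.8
```

```bash
python3 st.py
```

```text
t 4.32 pos [ 0.4971 -0.0447  0.1418] yaw 27.41 z [ 2.e-04 -1.e-04 -1.e+00] F [ 0.3 -0.1  0.5] T [-0.022 -0.111 -0.09 ] op 0.0098 g 29.8 q [-0.33  0.42  1.62 -0.    1.1   0.76]
to go cm [-0.06 -0.02 -0.02]
```

>>> jog_arm --targets "0 0 0 0 0 -0.015 -1;0 0 0 0 0 -0.01 -1;0 0 0 0 0 0 -1"

```text
time: 4.57
ee_pos: [0.4971, -0.0447, 0.1418]
eef_rot: [3.042, 0.783, 0.0]
force: [0.3, -0.2, 0.2]
opening: 0.0094
grip_force: 29.8
```

```bash
python3 st.py | head -1
```

```text
t 4.57 pos [ 0.4971 -0.0447  0.1418] yaw 28.85 z [ 3.e-04 -1.e-04 -1.e+00] F [ 0.3 -0.2  0.2] T [-0.078 -0.172 -0.047] op 0.0094 g 29.8 q [-0.33  0.42  1.62  0.    1.1   0.74]
```

>>> jog_arm --targets "0 0 0 0 0 -0.015 -1;0 0 0 0 0 -0.01 -1;0 0 0 0 0 0 -1"

```text
time: 4.82
ee_pos: [0.4971, -0.0447, 0.1418]
eef_rot: [3.032, 0.821, 0.0]
force: [1.3, 0.2, -0.8]
opening: 0.0098
grip_force: 29.8
```

```bash
python3 st.py | head -1
```

```text
t 4.82 pos [ 0.4971 -0.0447  0.1418] yaw 30.29 z [ 2.e-04 -1.e-04 -1.e+00] F [ 1.3  0.2 -0.8] T [-0.107 -0.122 -0.023] op 0.0098 g 29.8 q [-0.33  0.42  1.62 -0.    1.1   0.71]
```

>>> jog_arm --targets "0 0 0 0 0 -0.015 -1;0 0 0 0 0 -0.01 -1;0 0 0 0 0 0 -1"

```text
time: 5.07
ee_pos: [0.4971, -0.0447, 0.1418]
eef_rot: [3.022, 0.859, 0.0]
force: [0.7, 0.2, 0.8]
opening: 0.0097
grip_force: 29.9
```

```bash
python3 st.py | head -1
```

```text
t 5.07 pos [ 0.4971 -0.0447  0.1418] yaw 31.72 z [ 1.e-04 -1.e-04 -1.e+00] F [0.7 0.2 0.8] T [-0.105 -0.202 -0.063] op 0.0097 g 29.9 q [-0.33  0.42  1.62 -0.    1.1   0.69]
```

>>> jog_arm --targets "0 0 0 0 0 -0.015 -1;0 0 0 0 0 -0.015 -1;0 0 0 0 0 0 -1"

```text
time: 5.32
ee_pos: [0.4971, -0.0447, 0.1418]
eef_rot: [3.009, 0.904, 0.0]
force: [1.3, 0.5, 0.8]
opening: 0.0098
grip_force: 29.8
```

```bash
python3 st.py | head -1
```

```text
t 5.32 pos [ 0.4971 -0.0447  0.1418] yaw 33.46 z [ 1.e-04 -0.e+00 -1.e+00] F [1.3 0.5 0.8] T [-0.123 -0.21   0.012] op 0.0098 g 29.8 q [-0.33  0.42  1.62 -0.    1.1   0.66]
```

>>> jog_arm --targets "0 0 0 0 0 -0.015 -1;0 0 0 0 0 -0.015 -1;0 0 0 0 0 0 -1"

```text
time: 5.57
ee_pos: [0.4971, -0.0447, 0.1418]
eef_rot: [2.995, 0.949, 0.0]
force: [0.9, -0.6, 0.3]
opening: 0.0098
grip_force: 29.8
```

```bash
python3 st.py | head -1
```

```text
t 5.57 pos [ 0.4971 -0.0447  0.1418] yaw 35.18 z [ 0. -0. -1.] F [ 0.9 -0.6  0.3] T [-0.054 -0.149 -0.034] op 0.0098 g 29.8 q [-0.33  0.42  1.62  0.    1.1   0.63]
```

>>> jog_arm --targets "0 0 0 0 0 -0.015 -1;0 0 0 0 0 -0.015 -1;0 0 0 0 0 0 -1"

```text
time: 5.82
ee_pos: [0.497, -0.0446, 0.1417]
eef_rot: [-2.98, -0.994, 0.0]
force: [0.0, 0.7, 1.4]
opening: 0.0098
grip_force: 29.8
```

```bash
python3 st.py | head -1
```

```text
t 5.82 pos [ 0.497  -0.0446  0.1417] yaw 36.9 z [-2.e-04  1.e-04 -1.e+00] F [0.  0.7 1.4] T [-0.049 -0.103 -0.02 ] op 0.0098 g 29.8 q [-0.33  0.42  1.62  0.    1.1   0.6 ]
```

>>> jog_arm --targets "0 0 0 0 0 -0.015 -1;0 0 0 0 0 -0.015 -1;0 0 0 0 0 0 -1"

```text
time: 6.07
ee_pos: [0.4968, -0.0445, 0.1418]
eef_rot: [-2.964, -1.039, 0.001]
force: [-0.7, 1.1, 2.5]
opening: 0.0097
grip_force: 29.8
```

```bash
python3 st.py | head -1
```

```text
t 6.07 pos [ 0.4968 -0.0445  0.1418] yaw 38.62 z [-6.e-04  4.e-04 -1.e+00] F [-0.7  1.1  2.5] T [ 0.161  0.155 -0.087] op 0.0097 g 29.8 q [-0.33  0.42  1.62  0.    1.1   0.57]
```

>>> jog_arm --targets "0 0 0 0 0 -0.015 -1;0 0 0 0 0 0 -1"

```text
time: 6.23
ee_pos: [0.4967, -0.0445, 0.1417]
eef_rot: [-2.956, -1.061, 0.001]
force: [-2.4, 1.6, 4.4]
opening: 0.0102
grip_force: 29.8
```

```bash
python3 st.py | head -1
```

```text
t 6.23 pos [ 0.4967 -0.0445  0.1417] yaw 39.47 z [-8.e-04  5.e-04 -1.e+00] F [-2.4  1.6  4.4] T [ 0.383  0.364 -0.101] op 0.0102 g 29.8 q [-0.33  0.42  1.62  0.    1.1   0.55]
```

Run:
```python
from h import *
s=snap("scene","pics/s3.png");t=snap("top","pics/t3.png")
f=lambda n,a,b,c,d:cv2.resize(cv2.imread(n)[a:b,c:d],(400,400),interpolation=cv2.INTER_CUBIC)
cv2.imwrite("pics/c3.png",np.hstack([f("pics/s3.png",130,290,310,470),f("pics/t3.png",170,330,340,500)]))
```

```text
(no output)
```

View pics/c3.png

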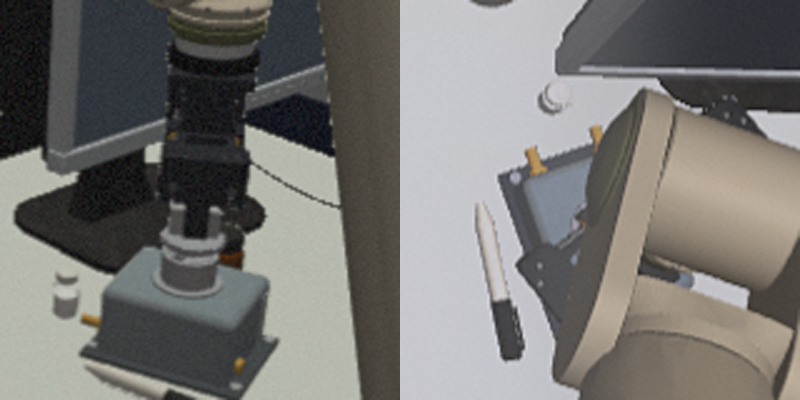

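Nothing foreign is near the gripper in either view: the cap at crop (195,255) stays in the jaws, and the body is clear of the monitor. The tip force is rising, so I'll probe a little further.

>>> jog_arm --targets "0 0 0 0 0 -0.01 -1;0 0 0 0 0 0 -1;0 0 0 0 0 0 -1"

```text
time: 6.58
ee_pos: [0.4967, -0.0445, 0.1417]
eef_rot: [-2.952, -1.074, 0.001]
force: [-3.6, 3.6, 5.2]
opening: 0.0098
grip_force: 29.9
```

```bash
python3 st.py | head -1
python3 - <<'E'
from h import *
t=np.load("pics/t3.npz");p=np.array([[740,100],[770,135]])*.4+[340-160,170];print(p);
for z in(.15,.2,.25,.3):print(onz(t,p,z),onz(t,[[480,200],[640,203]],z))
E
```

```text
t 6.58 pos [ 0.4967 -0.0445  0.1417] yaw 39.99 z [-9.e-04  5.e-04 -1.e+00] F [-3.6  3.6  5.2] T [ 0.592  0.636 -0.075] op 0.0098 g 29.9 q [-0.33  0.42  1.62  0.    1.1   0.55]
[[476. 210.]
 [488. 224.]]
[[ 0.59061514 -0.12499495  0.15      ]
 [ 0.56529214 -0.14660378  0.15      ]] [[ 0.60927737 -0.1326435   0.15      ]
 [ 0.61017487 -0.43049172  0.15      ]]
[[ 0.58222682 -0.11053756  0.2       ]
 [ 0.55815    -0.13108299  0.2       ]] [[ 0.59997066 -0.11780971  0.2       ]
 [ 0.60082399 -0.4010005   0.2       ]]
[[ 0.5738385  -0.09608017  0.25      ]
 [ 0.55100785 -0.11556221  0.25      ]] [[ 0.59066395 -0.10297593  0.25      ]
 [ 0.59147312 -0.37150927  0.25      ]]
[[ 0.56545018 -0.08162278  0.3       ]
 [ 0.5438657  -0.10004142  0.3       ]] [[ 0.58135725 -0.08814215  0.3       ]
 [ 0.58212224 -0.34201805  0.3       ]]
```

>>> jog_arm --targets "0 -0.05 0 0 0 0 -1;0 0 0 0 0 0 -1;0 0 0 0 0 0 -1"

```text
time: 6.83
ee_pos: [0.4967, -0.0444, 0.1417]
eef_rot: [2.952, 1.074, -0.0]
force: [-3.2, 1.6, 4.5]
opening: 0.0098
grip_force: 29.9
```

```bash
python3 st.py | head -1
```

```text
t 6.83 pos [ 0.4967 -0.0444  0.1417] yaw 39.98 z [-1.e-04 -1.e-04 -1.e+00] F [-3.2  1.6  4.5] T [ 0.292  0.545 -0.056] op 0.0098 g 29.9 q [-0.33  0.42  1.62 -0.    1.1   0.55]
```

>>> jog_arm --targets "0 0 0 0 0 -0.01 -1;0 0 0 0 0 0 -1;0 0 0 0 0 0 -1"

```text
time: 7.08
ee_pos: [0.4966, -0.0443, 0.1417]
eef_rot: [-2.947, -1.089, 0.0]
force: [-4.7, 2.3, 4.8]
opening: 0.0094
grip_force: 29.9
```

```bash
python3 st.py | head -1
```

```text
t 7.08 pos [ 0.4966 -0.0443  0.1417] yaw 40.56 z [-3.e-04  1.e-04 -1.e+00] F [-4.7  2.3  4.8] T [ 0.33   0.603 -0.148] op 0.0094 g 29.9 q [-0.33  0.42  1.62 -0.    1.1   0.54]
```

>>> jog_arm --targets "-0.04 -0.08 0 0 0 0 -1;0 0 0 0 0 0 -1;0 0 0 0 0 0 -1"

```text
time: 7.33
ee_pos: [0.4963, -0.0442, 0.1418]
eef_rot: [2.946, 1.088, 0.001]
force: [0.1, -0.1, 0.5]
opening: 0.0098
grip_force: 29.9
```

```bash
python3 st.py | head -1
```

```text
t 7.33 pos [ 0.4963 -0.0442  0.1418] yaw 40.55 z [ 1.2e-03 -5.0e-04 -1.0e+00] F [ 0.1 -0.1  0.5] T [ 0.055 -0.098 -0.094] op 0.0098 g 29.9 q [-0.33  0.42  1.62 -0.    1.1   0.54]
```

>>> jog_arm --targets "0 0 0 0 0 -0.01 -1;0 0 0 0 0 0 -1;0 0 0 0 0 0 -1"

```text
time: 7.58
ee_pos: [0.4962, -0.0441, 0.1418]
eef_rot: [2.941, 1.103, 0.001]
force: [0.8, -0.4, 1.4]
opening: 0.0094
grip_force: 29.9
```

```bash
python3 st.py | head -1
```

```text
t 7.58 pos [ 0.4962 -0.0441  0.1418] yaw 41.13 z [ 8.e-04 -3.e-04 -1.e+00] F [ 0.8 -0.4  1.4] T [-0.015 -0.249 -0.099] op 0.0094 g 29.9 q [-0.33  0.42  1.62 -0.    1.1   0.53]
```

>>> jog_arm --targets "0 0 0 0 0 -0.015 -1;0 0 0 0 0 0 -1;0 0 0 0 0 0 -1"

```text
time: 7.83
ee_pos: [0.496, -0.044, 0.1418]
eef_rot: [2.933, 1.125, 0.001]
force: [1.3, 1.3, -0.3]
opening: 0.0098
grip_force: 29.9
```

```bash
python3 st.py | head -1
```

```text
t 7.83 pos [ 0.496  -0.044   0.1418] yaw 41.99 z [ 4.e-04 -0.e+00 -1.e+00] F [ 1.3  1.3 -0.3] T [ 0.064 -0.289 -0.169] op 0.0098 g 29.9 q [-0.33  0.42  1.62  0.    1.1   0.51]
```

>>> jog_arm --targets "0 0 0 0 0 -0.015 -1;0 0 0 0 0 0 -1;0 0 0 0 0 0 -1"

```text
time: 8.08
ee_pos: [0.496, -0.044, 0.1418]
eef_rot: [2.925, 1.147, 0.001]
force: [1.3, 1.0, 0.0]
opening: 0.0097
grip_force: 30.0
```

```bash
python3 st.py | head -1
```

```text
t 8.08 pos [ 0.496  -0.044   0.1418] yaw 42.84 z [ 4.e-04  0.e+00 -1.e+00] F [1.3 1.  0. ] T [ 0.075 -0.363 -0.236] op 0.0097 g 30.0 q [-0.33  0.42  1.62  0.    1.1   0.5 ]
```

>>> jog_arm --targets "0 0 0 0 0 -0.01 -1;0 0 0 0 0 0 -1;0 0 0 0 0 0 -1"

```text
time: 8.33
ee_pos: [0.496, -0.044, 0.1418]
eef_rot: [2.919, 1.162, 0.0]
force: [2.0, 0.3, -0.1]
opening: 0.0097
grip_force: 30.0
```

```bash
python3 st.py | head -1
```

```text
t 8.33 pos [ 0.496  -0.044   0.1418] yaw 43.41 z [ 3.e-04  0.e+00 -1.e+00] F [ 2.   0.3 -0.1] T [ 0.134 -0.482 -0.339] op 0.0097 g 30.0 q [-0.33  0.42  1.62  0.    1.1   0.49]
```

>>> jog_arm --targets "0 0 0 0 0 0.018 -1;0 0 0.1 0 0 0 -1;0 0 0 0 0 0 -1"

```text
time: 8.58
ee_pos: [0.4961, -0.044, 0.1414]
eef_rot: [2.929, 1.135, 0.001]
force: [-0.6, 0.2, 6.6]
opening: 0.0098
grip_force: 29.9
```

```bash
python3 st.py | head -1
```

```text
t 8.58 pos [ 0.4961 -0.044   0.1414] yaw 42.37 z [ 9.e-04 -5.e-04 -1.e+00] F [-0.6  0.2  6.6] T [ 0.149 -0.076 -0.175] op 0.0098 g 29.9 q [-0.33  0.42  1.62 -0.    1.1   0.5 ]
```

>>> jog_arm --targets "0 0 0.1 0 0 0 -1;0 0 0 0 0 0 -1;0 0 0 0 0 0 -1"

```text
time: 8.83
ee_pos: [0.496, -0.044, 0.1406]
eef_rot: [2.928, 1.135, 0.001]
force: [-0.7, 1.9, 9.5]
opening: 0.01
grip_force: 29.9
```

```bash
python3 st.py | head -1
```

```text
t 8.83 pos [ 0.496  -0.044   0.1406] yaw 42.38 z [ 1.1e-03 -5.0e-04 -1.0e+00] F [-0.7  1.9  9.5] T [ 0.215  0.037 -0.143] op 0.01 g 29.9 q [-0.33  0.42  1.63 -0.    1.09  0.5 ]
```

>>> jog_arm --targets "0 0 0.1 0 0 0 -1;0 0 0 0 0 0 -1;0 0 0 0 0 0 -1"

```text
time: 9.08
ee_pos: [0.4961, -0.044, 0.1397]
eef_rot: [2.928, 1.135, 0.001]
force: [-0.5, 1.5, 9.5]
opening: 0.0097
grip_force: 29.9
```

```bash
python3 st.py | head -1
```

```text
t 9.08 pos [ 0.4961 -0.044   0.1397] yaw 42.38 z [ 1.2e-03 -6.0e-04 -1.0e+00] F [-0.5  1.5  9.5] T [ 0.208  0.018 -0.107] op 0.0097 g 29.9 q [-0.33  0.42  1.63 -0.    1.09  0.5 ]
```

>>> jog_arm --targets "0 0 0.1 0 0 0 -1;0 0 0 0 0 0 -1;0 0 0 0 0 0 -1"

```text
time: 9.33
ee_pos: [0.496, -0.044, 0.1386]
eef_rot: [2.928, 1.135, 0.001]
force: [0.3, 1.5, 9.1]
opening: 0.0099
grip_force: 29.8
```

```bash
python3 st.py | head -1
```

```text
t 9.33 pos [ 0.496  -0.044   0.1386] yaw 42.39 z [ 1.1e-03 -6.0e-04 -1.0e+00] F [0.3 1.5 9.1] T [ 0.211  0.051 -0.134] op 0.0099 g 29.8 q [-0.33  0.42  1.63 -0.    1.09  0.5 ]
```

>>> jog_arm --targets "0 0 0.1 0 0 0 -1;0 0 0.1 0 0 0 -1;0 0 0.1 0 0 0 -1;0 0 0 0 0 0 -1;0 0 0 0 0 0 -1"

```text
time: 9.75
ee_pos: [0.4961, -0.044, 0.1356]
eef_rot: [2.928, 1.136, 0.001]
force: [-0.1, 0.7, 9.0]
opening: 0.0097
grip_force: 29.8
```

```bash
python3 st.py | head -1
```

```text
t 9.75 pos [ 0.4961 -0.044   0.1356] yaw 42.39 z [ 1.e-03 -7.e-04 -1.e+00] F [-0.1  0.7  9. ] T [ 0.252  0.132 -0.072] op 0.0097 g 29.8 q [-0.33  0.43  1.63 -0.    1.08  0.5 ]
```

>>> jog_arm --targets "0 0 0 0 0 -0.02 -1;0 0 0 0 0 -0.02 -1;0 0 0 0 0 0 -1"

```text
time: 10.0
ee_pos: [0.4961, -0.0441, 0.1357]
eef_rot: [2.904, 1.195, 0.001]
force: [-1.0, 0.8, 10.2]
opening: 0.0095
grip_force: 29.8
```

```bash
python3 st.py | head -1
```

```text
t 10.0 pos [ 0.4961 -0.0441  0.1357] yaw 44.75 z [ 1.3e-03 -9.0e-04 -1.0e+00] F [-1.   0.8 10.2] T [ 0.084  0.057 -0.077] op 0.0095 g 29.8 q [-0.33  0.43  1.63 -0.    1.08  0.46]
```

>>> jog_arm --targets "0 0 0 0 0 -0.02 -1;0 0 0 0 0 -0.02 -1;0 0 0 0 0 -0.02 -1;0 0 0 0 0 -0.02 -1;0 0 0 0 0 0 -1"

```text
time: 10.42
ee_pos: [0.4962, -0.0442, 0.1358]
eef_rot: [2.853, 1.31, 0.002]
force: [0.5, -0.4, 9.3]
opening: 0.0097
grip_force: 29.8
```

```bash
python3 st.py | head -1
```

```text
t 10.42 pos [ 0.4962 -0.0442  0.1358] yaw 49.33 z [ 0.0017 -0.0011 -1.    ] F [ 0.5 -0.4  9.3] T [ 0.068 -0.034 -0.031] op 0.0097 g 29.8 q [-0.33  0.43  1.63 -0.    1.08  0.38]
```

>>> jog_arm --targets "0 0 0 0 0 -0.025 -1;0 0 0 0 0 -0.025 -1;0 0 0 0 0 -0.025 -1;0 0 0 0 0 -0.025 -1;0 0 0 0 0 0 -1"

```text
time: 10.83
ee_pos: [0.4963, -0.0443, 0.1358]
eef_rot: [2.784, 1.452, 0.002]
force: [0.9, 0.7, 9.6]
opening: 0.0099
grip_force: 29.8
```

```bash
python3 st.py | head -1
```

```text
t 10.83 pos [ 0.4963 -0.0443  0.1358] yaw 55.08 z [ 0.002  -0.0013 -1.    ] F [0.9 0.7 9.6] T [-0.021 -0.025  0.002] op 0.0099 g 29.8 q [-0.33  0.43  1.63 -0.    1.08  0.28]
```

>>> jog_arm --targets "0 0 0 0 0 -0.03 -1;0 0 0 0 0 -0.03 -1;0 0 0 0 0 -0.03 -1;0 0 0 0 0 -0.03 -1;0 0 0 0 0 0 -1"

```text
time: 11.25
ee_pos: [0.4964, -0.0443, 0.1358]
eef_rot: [2.691, 1.616, 0.002]
force: [0.3, -1.3, 9.9]
opening: 0.0098
grip_force: 29.9
```

```bash
python3 st.py | head -1
```

```text
t 11.25 pos [ 0.4964 -0.0443  0.1358] yaw 61.97 z [ 0.0021 -0.0013 -1.    ] F [ 0.3 -1.3  9.9] T [-0.035 -0.139 -0.05 ] op 0.0098 g 29.9 q [-0.33  0.43  1.63 -0.    1.08  0.16]
```

>>> jog_arm --targets "0 0 0 0 0 -0.03 -1;0 0 0 0 0 -0.03 -1;0 0 0 0 0 -0.03 -1;0 0 0 0 0 -0.03 -1;0 0 0 0 0 0 -1"

```text
time: 11.67
ee_pos: [0.4965, -0.0443, 0.1359]
eef_rot: [2.589, 1.774, 0.002]
force: [-0.5, 0.2, 11.2]
opening: 0.0098
grip_force: 29.9
```

```bash
python3 st.py | head -1
```

```text
t 11.67 pos [ 0.4965 -0.0443  0.1359] yaw 68.84 z [ 0.0023 -0.0014 -1.    ] F [-0.5  0.2 11.2] T [-0.014 -0.216 -0.049] op 0.0098 g 29.9 q [-0.33  0.43  1.63 -0.    1.08  0.04]
```

>>> jog_arm --targets "0 0 0 0 0 -0.03 -1;0 0 0 0 0 -0.03 -1;0 0 0 0 0 -0.03 -1;0 0 0 0 0 -0.03 -1;0 0 0 0 0 0 -1"

```text
time: 12.08
ee_pos: [0.4965, -0.0443, 0.1359]
eef_rot: [2.478, 1.926, 0.002]
force: [0.4, -0.2, 9.5]
opening: 0.0099
grip_force: 29.9
```

```bash
python3 st.py | head -1
```

```text
t 12.08 pos [ 0.4965 -0.0443  0.1359] yaw 75.72 z [ 0.0024 -0.0014 -1.    ] F [ 0.4 -0.2  9.5] T [-0.058 -0.263  0.021] op 0.0099 g 29.9 q [-0.33  0.43  1.63 -0.    1.08 -0.08]
```

>>> jog_arm --targets "0 0 0 0 0 -0.03 -1;0 0 0 0 0 -0.03 -1;0 0 0 0 0 -0.03 -1;0 0 0 0 0 -0.03 -1;0 0 0 0 0 0 -1"

```text
time: 12.5
ee_pos: [0.4965, -0.0443, 0.1359]
eef_rot: [2.358, 2.071, 0.001]
force: [0.7, 0.1, 8.9]
opening: 0.0091
grip_force: 29.9
```

```bash
python3 st.py | head -1
```

```text
t 12.5 pos [ 0.4965 -0.0443  0.1359] yaw 82.59 z [ 0.0025 -0.0014 -1.    ] F [0.7 0.1 8.9] T [ 0.012 -0.213 -0.012] op 0.0091 g 29.9 q [-0.33  0.43  1.63 -0.    1.08 -0.2 ]
```

>>> jog_arm --targets "0 0 0 0 0 -0.02 -1;0 0 0 0 0 -0.02 -1;0 0 0 0 0 0 -1"

```text
time: 12.75
ee_pos: [0.4966, -0.0444, 0.1359]
eef_rot: [2.317, 2.117, 0.001]
force: [0.2, -0.3, 9.9]
opening: 0.0095
grip_force: 29.9
```

```bash
python3 st.py | head -1
```

```text
t 12.75 pos [ 0.4966 -0.0444  0.1359] yaw 84.85 z [ 0.0025 -0.0014 -1.    ] F [ 0.2 -0.3  9.9] T [-0.065 -0.268  0.007] op 0.0095 g 29.9 q [-0.33  0.43  1.63 -0.    1.08 -0.24]
```

Now I'll go in small steps to feel for the last stop.

>>> jog_arm --targets "0 0 0 0 0 -0.02 -1;0 0 0 0 0 -0.02 -1;0 0 0 0 0 0 -1"

```text
time: 13.0
ee_pos: [0.4966, -0.0443, 0.1359]
eef_rot: [2.274, 2.164, 0.001]
force: [0.9, -0.7, 9.6]
opening: 0.0099
grip_force: 29.9
```

```bash
python3 st.py | head -1
```

```text
t 13.0 pos [ 0.4966 -0.0443  0.1359] yaw 87.15 z [ 0.0025 -0.0014 -1.    ] F [ 0.9 -0.7  9.6] T [-0.083 -0.301 -0.065] op 0.0099 g 29.9 q [-0.33  0.43  1.63 -0.    1.08 -0.28]
```

>>> jog_arm --targets "0 0 0 0 0 -0.01 -1;0 0 0 0 0 -0.01 -1;0 0 0 0 0 0 -1"

```text
time: 13.25
ee_pos: [0.4966, -0.0443, 0.1359]
eef_rot: [2.253, 2.186, 0.001]
force: [1.3, -0.9, 9.4]
opening: 0.0096
grip_force: 29.9
```

```bash
python3 st.py | head -1
```

```text
t 13.25 pos [ 0.4966 -0.0443  0.1359] yaw 88.26 z [ 0.0025 -0.0014 -1.    ] F [ 1.3 -0.9  9.4] T [-0.047 -0.274 -0.018] op 0.0096 g 29.9 q [-0.33  0.43  1.63 -0.    1.08 -0.3 ]
```

>>> jog_arm --targets "0 0 0 0 0 -0.01 -1;0 0 0 0 0 -0.01 -1;0 0 0 0 0 0 -1"

```text
time: 13.5
ee_pos: [0.4965, -0.0443, 0.1359]
eef_rot: [2.231, 2.208, 0.001]
force: [0.4, -0.1, 9.9]
opening: 0.0095
grip_force: 29.9
```

```bash
python3 st.py | head -1
```

```text
t 13.5 pos [ 0.4965 -0.0443  0.1359] yaw 89.4 z [ 0.0025 -0.0014 -1.    ] F [ 0.4 -0.1  9.9] T [-0.03  -0.31  -0.038] op 0.0095 g 29.9 q [-0.33  0.43  1.63 -0.    1.08 -0.32]
```

>>> jog_arm --targets "0 0 0 0 0 -0.015 -1;0 0 0 0 0 0 -1;0 0 0 0 0 0 -1"

```text
time: 13.75
ee_pos: [0.4966, -0.0443, 0.1359]
eef_rot: [2.215, 2.224, 0.001]
force: [0.4, 0.1, 9.5]
opening: 0.0095
grip_force: 29.9
```

```bash
python3 st.py | head -1
```

```text
t 13.75 pos [ 0.4966 -0.0443  0.1359] yaw 90.24 z [ 0.0025 -0.0014 -1.    ] F [0.4 0.1 9.5] T [-0.031 -0.249 -0.024] op 0.0095 g 29.9 q [-0.33  0.43  1.63 -0.    1.08 -0.33]
```

>>> jog_arm --targets "0 0 0 0 0 -0.015 -1;0 0 0 0 0 0 -1"

```text
time: 13.92
ee_pos: [0.4966, -0.0443, 0.1359]
eef_rot: [2.197, 2.241, 0.001]
force: [1.0, 0.0, 9.6]
opening: 0.0095
grip_force: 29.9
```

```bash
python3 st.py | head -1
```

```text
t 13.92 pos [ 0.4966 -0.0443  0.1359] yaw 91.13 z [ 0.0027 -0.0014 -1.    ] F [1.  0.  9.6] T [-0.007 -0.281 -0.144] op 0.0095 g 29.9 q [-0.33  0.43  1.63 -0.    1.08 -0.35]
```

>>> jog_arm --targets "0 0 0 0 0 -0.015 -1;0 0 0 0 0 0 -1"

```text
time: 14.08
ee_pos: [0.4967, -0.0443, 0.1359]
eef_rot: [2.181, 2.257, 0.002]
force: [1.1, 0.0, 9.5]
opening: 0.0099
grip_force: 29.9
```

```bash
python3 st.py | head -1
```

```text
t 14.08 pos [ 0.4967 -0.0443  0.1359] yaw 91.98 z [ 0.0028 -0.0013 -1.    ] F [1.1 0.  9.5] T [ 0.058 -0.457 -0.1  ] op 0.0099 g 29.9 q [-0.33  0.43  1.63 -0.    1.08 -0.36]
```

>>> jog_arm --targets "0 0 0 0 0 -0.015 -1;0 0 0 0 0 0 -1;0 0 0 0 0 0 -1"

```text
time: 14.33
ee_pos: [0.4968, -0.0443, 0.1359]
eef_rot: [2.164, 2.273, 0.002]
force: [2.5, -0.4, 8.7]
opening: 0.0098
grip_force: 29.9
```

```bash
python3 st.py | head -1
```

```text
t 14.33 pos [ 0.4968 -0.0443  0.1359] yaw 92.8 z [ 0.0033 -0.0012 -1.    ] F [ 2.5 -0.4  8.7] T [ 0.1   -0.479 -0.052] op 0.0098 g 29.9 q [-0.33  0.43  1.63 -0.    1.08 -0.38]
```

>>> jog_arm --targets "0 0.06 0 0 0 0 -1;0 0 0 0 0 -0.015 -1;0 0 0 0 0 0 -1;0 0 0 0 0 0 -1"

```text
time: 14.67
ee_pos: [0.4972, -0.0442, 0.1359]
eef_rot: [2.148, 2.289, 0.001]
force: [1.5, -0.4, 10.9]
opening: 0.0096
grip_force: 29.9
```

```bash
python3 st.py | head -1
```

```text
t 14.67 pos [ 0.4972 -0.0442  0.1359] yaw 93.66 z [ 0.0025 -0.0012 -1.    ] F [ 1.5 -0.4 10.9] T [ 0.044 -0.283 -0.082] op 0.0096 g 29.9 q [-0.33  0.43  1.63 -0.    1.08 -0.39]
```

>>> jog_arm --targets "0 0.04 0 0 0 -0.015 -1;0 0 0 0 0 0 -1;0 0 0 0 0 0 -1"

```text
time: 14.92
ee_pos: [0.4973, -0.0442, 0.1358]
eef_rot: [2.131, 2.306, 0.001]
force: [-0.9, 0.5, 10.1]
opening: 0.0098
grip_force: 30.0
```

```bash
python3 st.py | head -1
```

```text
t 14.92 pos [ 0.4973 -0.0442  0.1358] yaw 94.51 z [ 0.0018 -0.0011 -1.    ] F [-0.9  0.5 10.1] T [ 0.004 -0.091 -0.21 ] op 0.0098 g 30.0 q [-0.33  0.43  1.63 -0.    1.08 -0.4 ]
```

>>> jog_arm --targets "0 0 0 0 0 -0.015 -1;0 0 0 0 0 0 -1;0 0 0 0 0 0 -1"

```text
time: 15.17
ee_pos: [0.4973, -0.0442, 0.1358]
eef_rot: [2.114, 2.321, 0.001]
force: [-0.3, 1.2, 10.9]
opening: 0.0095
grip_force: 30.1
```

```bash
python3 st.py | head -1
```

```text
t 15.17 pos [ 0.4973 -0.0442  0.1358] yaw 95.35 z [ 1.9e-03 -9.0e-04 -1.0e+00] F [-0.3  1.2 10.9] T [ 0.098 -0.044 -0.382] op 0.0095 g 30.1 q [-0.33  0.43  1.63 -0.    1.08 -0.42]
```

>>> jog_arm --targets "0 0 0 0 0 0.022 -1;0 0 -0.2 0 0 0 -1;0 0 -0.2 0 0 0 -1;0 0 -0.2 0 0 0 -1;0 0 0 0 0 0 -1"

```text
time: 15.58
ee_pos: [0.4973, -0.0442, 0.1414]
eef_rot: [2.139, 2.299, 0.0]
force: [1.8, -1.3, 7.7]
opening: 0.0099
grip_force: 29.9
```

```bash
python3 st.py | head -1
```

```text
t 15.58 pos [ 0.4973 -0.0442  0.1414] yaw 94.12 z [ 1.3e-03 -8.0e-04 -1.0e+00] F [ 1.8 -1.3  7.7] T [-0.141 -0.386 -0.177] op 0.0099 g 29.9 q [-0.33  0.42  1.62 -0.    1.1  -0.4 ]
```

>>> jog_arm --targets "0 0 -0.1 0 0 0 -1;0 0 0 0 0 0 -1;0 0 0 0 0 0 -1"

```text
time: 15.83
ee_pos: [0.4972, -0.0441, 0.142]
eef_rot: [2.139, 2.299, 0.0]
force: [2.6, -1.1, 5.9]
opening: 0.0096
grip_force: 30.0
```

```bash
python3 st.py | head -1
```

```text
t 15.83 pos [ 0.4972 -0.0441  0.142 ] yaw 94.12 z [ 1.e-03 -6.e-04 -1.e+00] F [ 2.6 -1.1  5.9] T [-0.335 -0.628 -0.138] op 0.0096 g 30.0 q [-0.33  0.42  1.62 -0.    1.1  -0.4 ]
```

>>> jog_arm --targets "0 0 -0.15 0 0 0 -1;0 0 0 0 0 0 -1;0 0 0 0 0 0 -1"

```text
time: 16.08
ee_pos: [0.4971, -0.0441, 0.1434]
eef_rot: [2.14, 2.299, 0.0]
force: [4.5, -2.1, 4.6]
opening: 0.0095
grip_force: 30.0
```

```bash
python3 st.py | head -1
```

```text
t 16.08 pos [ 0.4971 -0.0441  0.1434] yaw 94.13 z [ 6.e-04 -4.e-04 -1.e+00] F [ 4.5 -2.1  4.6] T [-0.451 -0.799 -0.164] op 0.0095 g 30.0 q [-0.33  0.42  1.62 -0.    1.1  -0.4 ]
```

>>> jog_arm --targets "0 0 -0.15 0 0 0 -1;0 0 0 0 0 0 -1;0 0 0 0 0 0 -1"

```text
time: 16.33
ee_pos: [0.4971, -0.044, 0.145]
eef_rot: [2.14, 2.299, 0.0]
force: [3.7, -3.4, 4.2]
opening: 0.0098
grip_force: 30.0
```

```bash
python3 st.py | head -1
```

```text
t 16.33 pos [ 0.4971 -0.044   0.145 ] yaw 94.13 z [ 6.e-04 -3.e-04 -1.e+00] F [ 3.7 -3.4  4.2] T [-0.497 -0.808 -0.111] op 0.0098 g 30.0 q [-0.33  0.42  1.62 -0.    1.11 -0.4 ]
```

>>> jog_arm --targets "-0.04 0.05 -0.2 0 0 0 -1;0 0 -0.2 0 0 0 -1;0 0 -0.2 0 0 0 -1;0 0 -0.2 0 0 0 -1;0 0 0 0 0 0 -1"

```text
time: 16.75
ee_pos: [0.4967, -0.044, 0.1528]
eef_rot: [-2.138, -2.299, 0.001]
force: [-0.1, 0.8, -1.8]
opening: 0.0101
grip_force: 29.9
```

```bash
python3 st.py | head -1
```

```text
t 16.75 pos [ 0.4967 -0.044   0.1528] yaw 94.15 z [-1.9e-03  4.0e-04 -1.0e+00] F [-0.1  0.8 -1.8] T [-0.01  -0.107 -0.056] op 0.0101 g 29.9 q [-0.33  0.41  1.61 -0.    1.13 -0.4 ]
```

>>> jog_arm --targets "0 0 -0.4 0 0 0 -1;0 0 -0.5 0 0 0 -1;0 0 -1 0 0 0 -1;0 0 -1 0 0 0 -1;0 0 0 0 0 0 -1"

```text
time: 17.17
ee_pos: [0.4979, -0.0444, 0.1836]
eef_rot: [2.138, 2.298, 0.002]
force: [0.6, -0.5, -1.4]
opening: 0.0095
grip_force: 29.9
```

```bash
python3 st.py | head -1
```

```text
t 17.17 pos [ 0.4979 -0.0444  0.1836] yaw 94.13 z [ 0.0027 -0.001  -1.    ] F [ 0.6 -0.5 -1.4] T [-0.052 -0.091 -0.018] op 0.0095 g 29.9 q [-0.33  0.37  1.56 -0.    1.21 -0.4 ]
```

>>> jog_arm --targets "1 0 -1 0 0 0 -1;2 -0.1 -0.5 0 0 0 -1;3 -0.2 0 0 0 0 -1;3 -0.2 0 0 0 0 -1;3 -0.2 0 0 0 0 -1"

```text
time: 17.58
ee_pos: [0.4812, 0.076, 0.1966]
eef_rot: [-2.141, -2.299, 0.0]
force: [0.7, -0.2, -0.7]
opening: 0.0094
grip_force: 29.9
```

>>> jog_arm --targets "3 -0.2 0 0 0 0 -1;3 -0.2 0 0 0 0 -1;3 -0.2 0 0 0 0 -1;3 -0.2 0 0 0 0 -1;3 -0.2 0 0 0 0 -1"

```text
time: 18.0
ee_pos: [0.4604, 0.2252, 0.1965]
eef_rot: [-2.14, -2.3, 0.001]
force: [0.2, -0.5, -0.9]
opening: 0.0095
grip_force: 29.9
```

>>> jog_arm --targets "3 0 0 0 0 0 -1;2 0 0 0 0 0 -1;0 0 0 0 0 0 -1;0 0 0 0 0 0 -1"

```text
time: 18.33
ee_pos: [0.457, 0.2742, 0.1963]
eef_rot: [-2.138, -2.302, 0.001]
force: [0.1, -0.8, -2.1]
opening: 0.0096
grip_force: 29.9
```

```bash
sed -i 's/\.4965,-.0448,.142/.458,.2938,.0688/' st.py; python3 st.py;  python3 - <<'E'
from h import *
s=snap("scene","pics/s4.png")
cv2.imwrite("pics/c4.png",cv2.resize(cv2.imread("pics/s4.png")[200:380,200:400],None,fx=3.3,fy=3.3,interpolation=cv2.INTER_CUBIC))
E
```

```text
t 18.33 pos [0.457  0.2742 0.1963] yaw 94.24 z [-8.e-04 -5.e-04 -1.e+00] F [ 0.1 -0.8 -2.1] T [-0.084 -0.084 -0.005] op 0.0096 g 29.9 q [ 0.32  0.41  1.45 -0.    1.28  0.24]
to go cm [ 1.96  0.26 12.75]
```

View pics/c4.png

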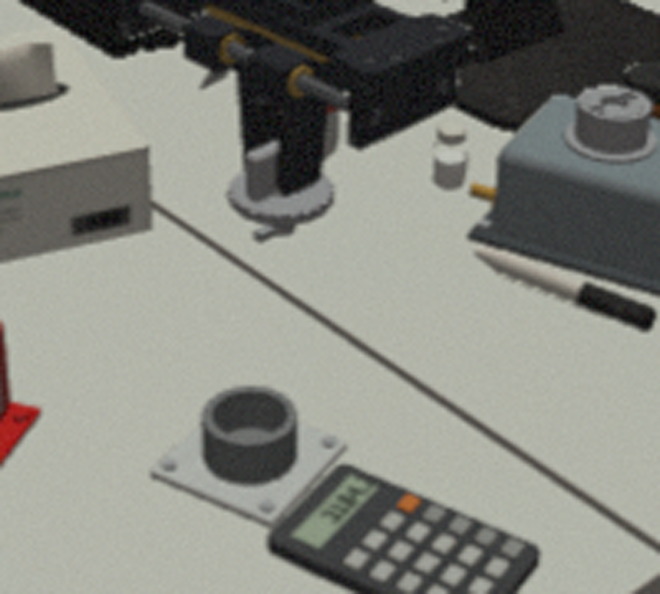

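The cap hangs straight in the jaws at crop (280,195), and the neck is open. The rest's rim is centred at scene pixel (275.8,324.2), which matches the earlier measurement.

>>> jog_arm --targets "1.2 0.2 1 0 0 0 -1;0.8 0.1 2 0 0 0 -1;0 0 2.5 0 0 0 -1;0 0 1.5 0 0 0 -1;0 0 0 0 0 0 -1"

```text
time: 18.8
ee_pos: [0.4578, 0.2929, 0.1233]
eef_rot: [-2.139, -2.296, 0.009]
force: [0.3, -0.1, -1.0]
opening: 0.0098
grip_force: 29.9
```

>>> jog_arm --targets "0 0 0.5 0 0 0 -1;0 0 0 0 0 0 -1;0 0 0 0 0 0 -1"

```text
time: 19.05
ee_pos: [0.4595, 0.2938, 0.1225]
eef_rot: [2.14, 2.299, 0.002]
force: [0.3, 0.3, 0.2]
opening: 0.0096
grip_force: 29.9
```

```bash
python3 st.py;  python3 - <<'E'
from h import *
print(onz(np.load("pics/s4.npz"),[[275.8,324.2]],.035))
s=snap("scene","pics/s5.png")
cv2.imwrite("pics/c5.png",cv2.resize(cv2.imread("pics/s5.png")[260:370,220:340],None,fx=5,fy=5,interpolation=cv2.INTER_CUBIC))
E
```

```text
t 19.05 pos [0.4595 0.2938 0.1225] yaw 94.1 z [ 1.3e-03  5.0e-04 -1.0e+00] F [0.3 0.3 0.2] T [ 0.031 -0.123 -0.006] op 0.0096 g 29.9 q [0.35 0.51 1.52 0.   1.11 0.28]
to go cm [ 0.01 -0.15  5.37]
[[0.45743297 0.29328762 0.035     ]]
```

View pics/c5.png

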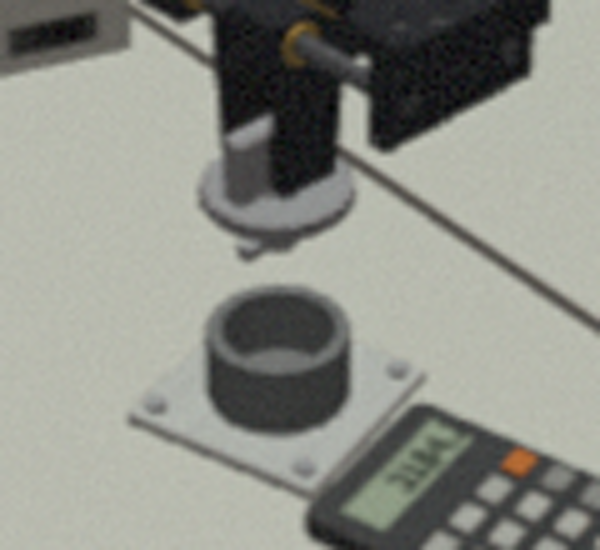

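The cap sits above the cup, with lugs at crop (268,248) over the rim centred at (279,330). I'll lower it.

>>> jog_arm --targets "0 -0.12 1.5 0 0 0 -1;0 0 1.5 0 0 0 -1;0 0 0.3 0 0 0 -1;0 0 0 0 0 0 -1;0 0 0 0 0 0 -1"

```text
time: 19.52
ee_pos: [0.4582, 0.2939, 0.0896]
eef_rot: [2.14, 2.3, 0.002]
force: [-0.2, -0.2, -1.2]
opening: 0.0099
grip_force: 29.9
```

```bash
python3 st.py
```

```text
t 19.52 pos [0.4582 0.2939 0.0896] yaw 94.12 z [ 1.1e-03  4.0e-04 -1.0e+00] F [-0.2 -0.2 -1.2] T [-0.034 -0.086  0.024] op 0.0099 g 29.9 q [0.35 0.56 1.56 0.   1.03 0.28]
to go cm [-0.01 -0.02  2.08]
```

>>> jog_arm --targets "0 0 0.3 0 0 0 -1;0 0 0.3 0 0 0 -1;0 0 0.3 0 0 0 -1;0 0 0 0 0 0 -1;0 0 0 0 0 0 -1"

```text
time: 19.93
ee_pos: [0.4578, 0.2937, 0.0797]
eef_rot: [-2.14, -2.3, 0.0]
force: [-1.0, -0.0, -1.2]
opening: 0.0097
grip_force: 29.9
```

```bash
python3 st.py
```

```text
t 19.93 pos [0.4578 0.2937 0.0797] yaw 94.13 z [-2.e-04 -1.e-04 -1.e+00] F [-1.  -0.  -1.2] T [-0.076 -0.055 -0.002] op 0.0097 g 29.9 q [ 0.35  0.57  1.57 -0.    1.01  0.28]
to go cm [0.01 0.03 1.09]
```

>>> jog_arm --targets "0 0 0.3 0 0 0 -1;0 0 0.3 0 0 0 -1;0 0 0.2 0 0 0 -1;0 0 0 0 0 0 -1;0 0 0 0 0 0 -1"

```text
time: 20.35
ee_pos: [0.4577, 0.2937, 0.0716]
eef_rot: [-2.14, -2.3, 0.001]
force: [-0.7, -0.5, -0.9]
opening: 0.0095
grip_force: 29.9
```

>>> jog_arm --targets "0 0 0.1 0 0 0 -1;0 0 0.1 0 0 0 -1;0 0 0 0 0 0 -1;0 0 0 0 0 0 -1"

```text
time: 20.68
ee_pos: [0.4578, 0.2938, 0.0697]
eef_rot: [-2.14, -2.3, 0.0]
force: [0.2, 0.1, -1.0]
opening: 0.0097
grip_force: 29.9
```

```bash
python3 st.py
```

```text
t 20.68 pos [0.4578 0.2938 0.0697] yaw 94.12 z [-1.e-04 -0.e+00 -1.e+00] F [ 0.2  0.1 -1. ] T [ 0.005 -0.081  0.029] op 0.0097 g 29.9 q [ 0.35  0.58  1.57 -0.    0.98  0.28]
to go cm [0.   0.02 0.09]
```

>>> jog_arm --targets "0 0 0.1 0 0 0 -1;0 0 0 0 0 0 -1;0 0 0 0 0 0 -1"

```text
time: 20.93
ee_pos: [0.4579, 0.2938, 0.0689]
eef_rot: [2.14, 2.3, 0.0]
force: [-0.9, -0.0, -0.2]
opening: 0.0097
grip_force: 29.9
```

>>> jog_arm --targets "0 0 0.05 0 0 0 -1;0 0 0 0 0 0 -1;0 0 0 0 0 0 -1"

```text
time: 21.18
ee_pos: [0.4578, 0.2938, 0.0688]
eef_rot: [2.14, 2.3, 0.001]
force: [-1.7, -0.3, 5.7]
opening: 0.0096
grip_force: 30.0
```

```bash
python3 st.py
```

```text
t 21.18 pos [0.4578 0.2938 0.0688] yaw 94.13 z [ 6.e-04  2.e-04 -1.e+00] F [-1.7 -0.3  5.7] T [-0.105  0.099  0.027] op 0.0096 g 30.0 q [ 0.35  0.59  1.58 -0.    0.98  0.28]
to go cm [-0.    0.02 -0.  ]
```

It's seated at the expected height, with the rim taking load. I'll release and retreat.

>>> jog_arm --targets "0 0 -0.05 0 0 0 -0.6;0 0 0 0 0 0 -0.4;0 0 0 0 0 0 -0.2;0 0 0 0 0 0 0;0 0 0 0 0 0 0"

```text
time: 21.6
ee_pos: [0.4578, 0.2937, 0.0686]
eef_rot: [-2.14, -2.3, 0.0]
force: [-0.2, -0.5, 0.4]
opening: 0.0411
grip_force: 0.0
```

>>> jog_arm --targets "0 0 0 0 0 0 0;0 0 -1 0 0 0 0;0 0 -2 0 0 0 0;0 0 -3 0 0 0 0;0 0 -3 0 0 0 0"

```text
time: 22.02
ee_pos: [0.4575, 0.2936, 0.1602]
eef_rot: [-2.14, -2.3, 0.002]
force: [0.0, 0.6, 0.4]
opening: 0.044
grip_force: 0.0
```

>>> jog_arm --targets "-2 0 -2 0 0 0 0;-3 0 0 0 0 0 0;-3 0 0 0 0 0 0;-2 0 0 0 0 0 0;0 0 0 0 0 0 0"

```text
time: 22.43
ee_pos: [0.4653, 0.1914, 0.1796]
eef_rot: [2.143, 2.296, 0.0]
force: [-0.4, 0.1, 0.7]
opening: 0.0442
grip_force: 0.0
```

```bash
python3 st.py
python3 - <<'E'
from h import *
s=snap("scene","pics/s6.png");t=snap("top","pics/t6.png")
f=lambda n,a,b,c,d:cv2.resize(cv2.imread(n)[a:b,c:d],(400,400),interpolation=cv2.INTER_CUBIC)
cv2.imwrite("pics/c6.png",np.hstack([f("pics/s6.png",200,380,230,410),f("pics/t6.png",190,340,215,365)]))
E
```

```text
t 22.43 pos [0.4653 0.1914 0.1796] yaw 93.95 z [ 8.e-04 -6.e-04 -1.e+00] F [-0.4  0.1  0.7] T [ 0.025 -0.104 -0.013] op 0.0442 g 0.0 q [ 0.15  0.38  1.56 -0.    1.2   0.09]
to go cm [10.28 -0.03 11.08]
```

View pics/c6.png

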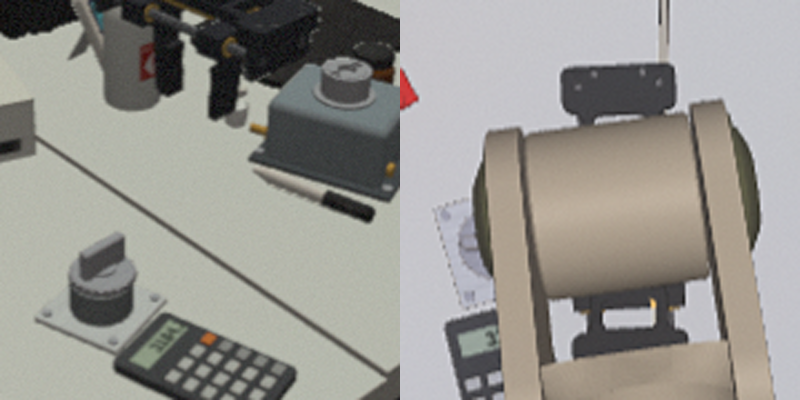

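The cap sits flat and wing up on the cup at crop (102,265). The tank's neck is open at (345,72), the marker, vial and jar haven't moved, and the gripper is clear of everything.

```bash
python3 -c "
from station import env
print(env.finish_job())"
```

```text
the job is handed in; nothing more can be done
None
```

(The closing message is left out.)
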